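# Check the inner gate, then open the pass box

### The job

Open the pass box so that the blasted pipe tee inside can be collected: first make sure by touch that the inner gate is shut, pressing its handle away from the robot until it is fully home and bears firmly against its stop, and only then slide the outer hatch all the way open. Keep the inner gate shut and leave the loose things around where they are.

Things in the scene. Friction and masses are not known exactly. Their poses are not given: they have to be found in the camera images.
- pass_box: Fixed grey blasting box, 100 mm high. Origin: on the table under the middle of its pass chamber (x -70 to 70, y -75 to 67 mm); x to its back (away from the robot), y to its left; turned a little about z. Left of the chamber (y 84 to 254 mm) is the work box with two round hand ports. Hatch rails at y -66 and 36 mm, 114 mm high, run back to x 153 mm; the inner gate lies between the two boxes.
- inner_gate (a joint): Inner gate (inner door): upright steel plate between chamber and work box, sliding along the box's x. In m: 0 = fully shut (handle farthest from the robot, against a rigid stop), growing as it is drawn out to the front (-x), up to 0.05. Starts shut or up to 25 mm ajar. About 1.5 N of friction; stays where it is left.
- gate_handle (a point): Centre of the inner gate's handle when unloaded: a dark upright steel plate on top of the gate, 44 mm wide (y), 10 mm thick (x), 112 to 150 mm above the table, on a rubber mount that yields about 1 mm per 1.5 N pushed away from the robot, up to 10 mm, and springs back. This point is 130 mm up; with the gate shut it lies at x 0, y 75 mm of the pass box.
- outer_hatch (a joint): Outer hatch (the airlock's outer door), an aluminium plate 120 x 92 mm on the chamber's roof, sliding along the box's x. Value in m: 0 = shut (as it starts), 0.08 = fully open, slid away from the robot (+x) against a rigid stop. About 2 N of friction; it stays where it is left.
- hatch_handle (a point): Middle of the outer hatch's handle: a dark bridge handle of 12 mm round bar, 60 mm long along the box's y, the bar's axis 145 mm above the table on two posts, open underneath. This point is on the handle's mid-plane 130 mm above the table; with the hatch shut it lies at x -35, y -15 mm of the pass box.
- tape_roll: Loose black tape roll, 62 mm across, 20 mm high, lying on the work box's window; origin at the centre of its underside. Leave it alone.
- tin_blue: Loose blue tin, 71 mm across, 95 mm high, standing to the right of the pass chamber; origin at the centre of its underside. Leave it alone.
- pliers: Loose red-handled pliers, 182 mm long, 12 mm high, lying on the table in front of the box. Leave them alone.

How it is judged:
By the outcome, as a careful person would: the job done as asked, in the order asked, and still so for the second after the job is handed in, with the robot touching nothing.
It also fails if it takes over 35 s, if anything falls off the work surface, if the arm or the gripper's body presses on something with over 40 N, if the wrist force passes 120 N, or if a joint passes its speed limit or range.

### The arm

A 6-joint arm with a two-finger parallel gripper is mounted at the origin on a cart in front of the work surface, level with it; the furniture and walls round the work are solid. World frame = base frame: x ahead of the robot, y to its left, z up, the work surface at z = 0. Lengths are in mm, angles in rad, forces in N, time in s.
With the tool pointing down it reaches from about 350 to 975 mm from the base axis. Payload 7.1 kg.
Tool frame: the origin (TCP) lies midway between the tips of the shut fingers; the grasp point (between the pads) lies 19 mm behind it (ctrl.tcp_to_grasp is the distance from the TCP to the grasp point, in mm); z points along the fingers, y is the line along which they close (so a half turn about z gives the same grasp; the last joint's range is limited). The gripper opens to 88 mm and grips with 3 to 60 N. Pads are 20 mm wide; open, the fingers measure 115 mm over their backs; the gripper's body (75 mm by 178 mm) begins 61 mm behind the grasp point.
Start: joints at [-1.196, 0.423, 1.63, -0, 1.089, -0.019], TCP at [239.828, -577.137, 222.675] pointing down, gripper open.
Joint ranges: [-3, 3], [-0.9, 2.11], [0.09, 2.58], [-1.31, 4.45], [0.11, 2.69], [-2.54, 2.54]. Speed limits (rad/s): [2.39, 2.39, 3.01, 3.14, 3.14, 3.14].

### API

Orientations are given as a rotation vector (axis times angle).
In Python, from workcell import get_obs, cams, ticket, boxes_of, ctrl gives the robot as it stands.
- The arm moves only by the shell command python3 -m creep 'ROWS' [OPENING]. ROWS is JSON, one flat list of numbers, 4 for each row, row after row: the shift along the world's x, y, z in m, then the turn about the world's z in rad. In form: [tx, ty, tz, spin, tx, ty, tz, spin, ...]. A call has 1 to 10 rows; each row is the pose to reach, as a shift and turn from the pose commanded when the call began; what a row does not reach only later rows make up. A row lasts 1/12 s, in which the tool goes at most 41.7 mm and 7.16 degrees, less where a joint would pass 70% of its speed; a pose out of reach is approached as far as the arm can. A call with a gripper value outside its range is refused whole. OPENING is the opening, from 0 (shut) to 1 (fully open), set as the call begins (- or left out, the last holds). The fingers move at their own pace and stop on an object; the grip force is fixed at half the most. Time passes only in rows, so rows that repeat a pose let the fingers close. It gives the time, the measured TCP pose, the force, the opening and the grip force at its end, in the units of the state.
- get_obs(): the state, without advancing time (a new reading comes with each control period).
- cams.get_image(name): name is "scene" or "top" or "wrist"; returns (picture, depth): 420x560x3 uint8, red, green, blue; 420x560 float32, mm along the optical axis (not along the pixel's ray), 0 where there is no reading.
- cams.get_calibration(name): a dict with "mtx" (3x3 intrinsics, pixels), "D" ([k1, k2, p1, p2, k3] as OpenCV has them; the pictures are not rectified), "R" (3x3) and "t" (3): a world point X has camera coordinates R X + t; the wrist camera has in their place "mount" (4x4, takes a point from camera to tool coordinates, whose origin is the TCP and whose axes are the flange's). Camera axes: x right, y down, z forward; pixel columns grow to the right and rows downward; lengths in mm; the calibration is good to about 2 mm. A picture is of the moment at which its call begins: read the wrist's pose just before it. get_calibration takes no time and is no camera call.
- ticket.close_job(): hands the job in; it is judged then, once.
Trained networks look in the newest picture that a camera, given by its name, has taken for a name from the list of things; names that differ only in an ending like _2 or _b are one class to them, and where a whole thing is asked for, a point or a joint stands for the part that bears it (a point fixed in the world has none). Each returns a list of dicts, best first, with "score" (0 to 1); they miss things now and then, are a little off and sometimes report something else, mostly with a low value. They report only what shows in the picture. A call takes as long as a camera call.
- boxes_of(camera, target): "centre" ([column, row] in pixels, amid what is visible of it).
The state is a dict: "t": time; "qpos": joint angles; "qvel": joint speeds; "joint_torque": joint torques, N m; "ee_pos": TCP position; "orientation": TCP orientation; "ft_force": force on the tool from outside, world axes, zero at the start; "moment": the same for the moment, N m; "width": finger opening in mm; "grasp_force": force on a finger pad.
Only numpy, scipy, OpenCV 4.12 (cv2) and the standard library are available. Lean on these libraries where they do the work, as an engineer would, in place of code of your own. Each camera call takes 0.05 s, during which the arm holds its last target. There are 200 camera calls.

## Working session

There is one attempt and no reset: what is moved stays moved. The work goes in short steps, Python scripts to look and compute and a shell command to move; the robot and the scene stay as the last step left them, time stands still between calls to the robot, and variables do not carry over. Pictures are saved under pics/ and viewed, at most 10 in all, crops included, and the job is handed in when it is done.

```bash
mkdir -p pics; cat > h.py <<'E'
import numpy as np, cv2
from workcell import get_obs, cams, ticket, boxes_of, ctrl
from scipy.spatial.transform import Rotation as Ro
def shot(n,f=None):
    im,d=cams.get_image(n)
    if f: cv2.imwrite('pics/'+f,im[:,:,::-1])
    return im,d
def extr(n):
    c=cams.get_calibration(n)
    if n=='wrist':
        o=get_obs(); T=np.eye(4); T[:3,:3]=Ro.from_rotvec(o['orientation']).as_matrix(); T[:3,3]=o['ee_pos']
        M=np.linalg.inv(T@np.array(c['mount'])); return c,M[:3,:3],M[:3,3]
    return c,np.array(c['R']),np.array(c['t'])
def ray(n,px):
    c,R,t=extr(n); u=cv2.undistortPoints(np.array([[px]],float),np.array(c['mtx']),np.array(c['D']))[0,0]
    return -R.T@t, R.T@np.array([u[0],u[1],1.])
def atz(n,px,z):
    o,d=ray(n,px); return o+d*(z-o[2])/d[2]
def atd(n,px,dep):
    o,d=ray(n,px); return o+d*dep
def proj(n,X):
    c,R,t=extr(n); return cv2.projectPoints(np.array(X,float).reshape(-1,1,3),cv2.Rodrigues(R)[0],t,np.array(c['mtx']),np.array(c['D']))[0].reshape(-1,2)
E
python3 - <<'E'
from h import *
for n in ('scene','top'):
    im,d=shot(n,n+'0.png')
    c,R,t=extr(n); print(n,(-R.T@t).round(),R[2].round(2))
    for k in ('pass_box','gate_handle','hatch_handle','outer_hatch','inner_gate','tape_roll','tin_blue','pliers'):
        for b in boxes_of(n,k)[:2]:
            p=b['centre'];dd=d[int(p[1]),int(p[0])]
            print(k,b['score'],np.round(p),atd(n,p,dd).round())
print(get_obs())
E
```

```text
scene [1211.  -23.  735.] [-0.74 -0.   -0.68]
gate_handle 0.59 [299. 190.] [536.  25. 142.]
hatch_handle 0.83 [258. 197.] [522. -66. 106.]
outer_hatch 0.83 [255. 197.] [525. -72. 108.]
inner_gate 0.82 [297. 188.] [532.  20. 142.]
inner_gate 0.24 [258. 199.] [531. -65. 107.]
tape_roll 0.83 [354. 200.] [522. 153. 100.]
tin_blue 0.65 [203. 190.] [ 483. -197.   91.]
top [ 399.  -13. 1055.] [ 0.1   0.02 -0.99]
pass_box 0.94 [268. 183.] [531.  26. 147.]
gate_handle 0.91 [275. 187.] [524.  13. 148.]
hatch_handle 0.68 [321. 183.] [537. -75. 107.]
inner_gate 0.84 [272. 186.] [525.  19. 151.]
tape_roll 0.72 [204. 177.] [548. 154. 110.]
tin_blue 0.95 [390. 210.] [ 485. -213.   90.]
pliers 0.67 [296. 273.] [359. -28.   1.]
{'t': 0.9, 'qpos': array([-1.19600247e+00,  4.23074766e-01,  1.62986307e+00,  1.61636104e-05,
        1.08859055e+00, -1.90044057e-02]), 'qvel': array([ 0.00224649,  0.00052398, -0.00011199, -0.00133089,  0.00094571,
        0.00134712]), 'joint_torque': array([-2.38549139e-03, -5.44563603e+01, -2.74045390e+01,  6.44502835e-02,
        1.68126781e-02,  3.24021663e-07]), 'ee_pos': array([ 239.84115093, -577.1615047 ,  222.70536918]), 'orientation': array([3.08083328e+00, 6.14564217e-01, 4.00035026e-05]), 'ft_force': array([ 0.15650324, -0.05954364, -0.56207942]), 'moment': array([-0.0031591 ,  0.00966699, -0.00672946]), 'grasp_force': 0.0, 'width': 87.79107482420241}
```

View pics/top0.png

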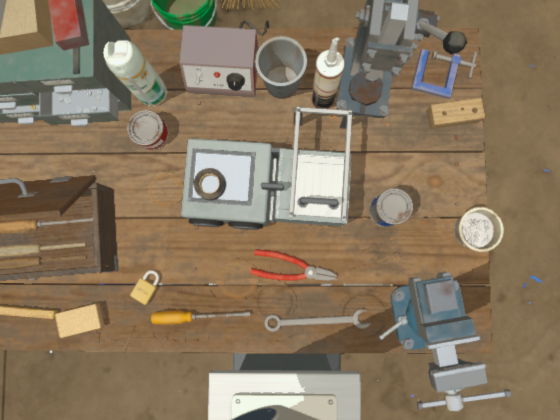

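View pics/scene0.png

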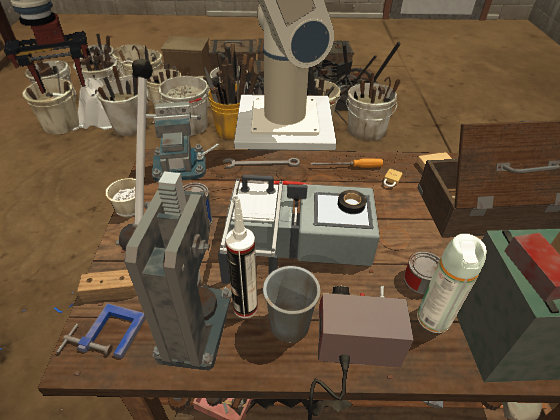

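Top view: box spans columns 183–350 and rows 140–225, the gate handle is at (272,186), the hatch bar at about (320,200), and the blue tin stands to the right at (391,207). Scene view: a tall press, bottle and bin stand behind the box, and a vise at the right.

```bash
cat >> h.py <<'E'
def cloud(n,d):
    v,u=np.mgrid[0:420,0:560]; c,R,t=extr(n)
    q=cv2.undistortPoints(np.stack([u,v],-1).reshape(-1,1,2).astype(float),np.array(c['mtx']),np.array(c['D']))[:,0]
    z=d.reshape(-1,1).astype(float); P=np.hstack([q*z,z]); return ((P-t)@R).reshape(420,560,3)
E
python3 - <<'E'
from h import *
im,d=shot('top'); P=cloud('top',d); np.save('P.npy',P)
ok=d>0
def rect(name,sl,lo,hi):
    m=np.zeros(d.shape,bool); m[sl]=1; m&=ok&(P[...,2]>lo)&(P[...,2]<hi)
    q=P[m]; r=cv2.minAreaRect(q[:,:2].astype(np.float32)); print(name,len(q),q.mean(0).round(1),'rect',np.round(r[0],1),np.round(r[1],1),round(r[2],2))
rect('work',np.s_[135:228,178:268],92,108)
rect('hatchhandle',np.s_[180:222,294:348],132,165)
rect('gate',np.s_[172:200,255:290],132,165)
rect('chamber',np.s_[135:228,274:352],108,125)
rect('tin',np.s_[180:235,365:420],85,108)
# heights coarse map max z over xy for path
for x in range(200,800,50):
    print(x,[int(P[ok&(abs(P[...,0]-x)<25)&(abs(P[...,1]-y)<25)][:,2].max(initial=-1)) for y in range(-450,300,50)])
E
```

```text
work 6023 [543.9 110.4 101.3] rect [545.9 112.7] [170.7 160.9] 86.07
hatchhandle 246 [497.4 -68.3 150.2] rect [497.8 -68.7] [71.2 11.9] 85.83
gate 139 [525.9  19.2 148.2] rect [526.9  19.2] [41.9 10.4] 86.06
chamber 2636 [539.8 -72.2 111.3] rect [552.4 -56. ] [143.4 170.5] 85.85
tin 1023 [ 493.1 -220.8   92.6] rect [ 492.7 -220.3] [69.8 69.7] 0.34
200 [6, 5, 148, 147, 142, 6, 6, 4, 403, 372, 6, 6, 5, 4, 8]
250 [4, 16, 147, 149, 147, 51, 13, 11, 12, 13, 20, 20, 20, 28, 29]
300 [4, 16, 141, 141, 130, 6, 13, 5, 5, 6, 19, 18, 5, 27, 26]
350 [5, 6, 103, 131, 130, 6, 6, 15, 16, 14, 15, 7, 5, 5, 18]
400 [65, 66, 65, 6, 6, 8, 5, 5, 14, 15, 16, 6, 5, 5, 5]
450 [67, 48, 66, 7, 99, 100, 103, 119, 110, 116, 104, 105, 103, 102, 5]
500 [66, 66, 65, 7, 98, 99, 112, 155, 154, 153, 151, 122, 123, 105, 5]
550 [5, 5, 5, 5, 98, 96, 117, 118, 115, 152, 153, 123, 123, 105, 5]
600 [4, 6, 6, 6, 6, 5, 119, 116, 118, 117, 107, 107, 107, 107, 4]
650 [5, 10, 35, 39, 486, 492, 118, 111, 118, 116, 6, 95, 100, 101, 56]
700 [40, 45, 45, 44, 27, 450, 305, 221, 215, 103, 6, 6, 5, 5, 56]
750 [4, 42, 40, 20, 375, 376, 363, 312, 223, 130, 129, 105, 100, 95, 228]
```

```bash
python3 -m creep '[0.1,0.3,0.02,-0.46,0.1,0.3,0.02,-0.46,0.1,0.3,0.02,-0.46,0.1,0.3,0.02,-0.46,0.23,0.595,0,-0.46,0.23,0.595,0,-0.46,0.23,0.595,0,-0.46,0.23,0.595,0,-0.46,0.23,0.595,0,-0.46,0.23,0.595,0,-0.46]' 0
```

```text
t: 1.78
ee_pos: [386.8, -185.9, 227.9]
orientation: [3.139, -0.105, 0.001]
ft_force: [0.0, -0.8, -0.7]
width: 24.8
grasp_force: 0.0
```

```bash
python3 -m creep '[0.08,0.2,0,0,0.08,0.2,0,0,0.08,0.2,0,0,0.08,0.2,0,0,0.08,0.2,0,0,0.08,0.2,0,0,0.08,0.2,0,0,0.08,0.2,0,0]'
python3 - <<'E'
from h import *
o=get_obs(); print(o['ee_pos'],o['orientation'],o['width'],o['ft_force'])
im,d=shot('wrist','w1.png')
P=cloud('wrist',d)
for k in('gate_handle','hatch_handle'):
    for b in boxes_of('wrist',k)[:2]:
        p=np.array(b['centre']); print(k,b['score'],p.round(),atz('wrist',p,148).round(1))
print(proj('wrist',[[527,19,150],[497.8,-68.7,151]]))
E
```

```text
t: 2.45
ee_pos: [466.1, 12.3, 227.5]
orientation: [3.14, -0.101, -0.001]
ft_force: [0.4, -0.6, 0.0]
width: 0.3
grasp_force: 0.0
[466.07672944  12.31993176 227.48332975] [ 3.13956227e+00 -1.01229982e-01 -8.77593299e-04] 0.28572314559357964 [ 0.4169105  -0.59748341  0.01510667]
gate_handle 0.68 [269. 137.] [529.8  16.9 148. ]
hatch_handle 0.87 [368. 116.] [539.7 -60.2 148. ]
[[266.05724906 140.96020366]
 [378.71783357 170.54349545]]
```

View pics/w1.png

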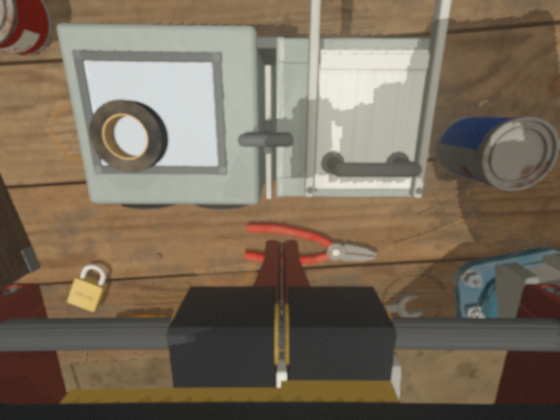

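The wrist view confirms the geometry: gate handle at (266,139) and hatch bar at (376,169), both where I predicted. I'll descend in front of the gate handle.

```bash
python3 -m creep '[0.01,0.006,-0.035,0,0.02,0.006,-0.07,0,0.025,0.006,-0.105,0,0.025,0.006,-0.105,0,0.025,0.006,-0.105,0,0.025,0.006,-0.105,0]'; python3 -c "
from h import *
print(get_obs()['ft_force'],get_obs()['ee_pos'])"
```

```text
t: 3.1
ee_pos: [491.7, 17.4, 123.9]
orientation: [-3.14, 0.106, -0.001]
ft_force: [0.0, -0.1, -0.0]
width: 0.3
grasp_force: 0.0
[ 0.03532741 -0.05453521 -0.0475467 ] [491.65670406  17.42619895 123.9032196 ]
```

```bash
python3 -m creep '[0.003,0,0,0,0.006,0,0,0,0.009,-0.001,0,0,0.012,-0.001,0,0,0.015,-0.001,0,0,0.018,-0.001,0,0,0.02,-0.001,0,0,0.022,-0.002,0,0,0.022,-0.002,0,0]'; python3 -m creep '[0.002,0,0,0,0.004,0,0,0,0.005,0,0,0,0.005,0,0,0]';python3 -m creep '[0.002,0,0,0,0.004,0,0,0,0.005,0,0,0,0.005,0,0,0]'
```

```text
t: 3.85
ee_pos: [513.4, 16.3, 122.4]
orientation: [-3.14, 0.104, 0.001]
ft_force: [-0.7, -0.0, -0.0]
width: 0.6
grasp_force: 0.5
t: 4.18
ee_pos: [518.4, 16.2, 122.4]
orientation: [3.14, -0.104, -0.001]
ft_force: [-1.0, -1.0, -1.1]
width: 0.5
grasp_force: 0.6
t: 4.52
ee_pos: [523.7, 16.3, 122.6]
orientation: [-3.14, 0.104, -0.0]
ft_force: [-1.6, -1.4, -0.7]
width: 0.4
grasp_force: 0.6
```

```bash
python3 -m creep '[0.001,0,0,0,0.002,0,0,0,0.003,0,0,0,0.003,0,0,0]'; python3 -m creep '[0.001,0,0,0,0.002,0,0,0,0.003,0,0,0,0.003,0,0,0]'
```

```text
t: 4.85
ee_pos: [526.0, 16.2, 122.6]
orientation: [3.14, -0.104, -0.002]
ft_force: [-3.0, -1.8, 2.0]
width: 0.4
grasp_force: 1.9
t: 5.18
ee_pos: [528.3, 16.1, 122.5]
orientation: [3.139, -0.104, -0.004]
ft_force: [-8.0, -2.7, 5.2]
width: 0.4
grasp_force: 3.6
```

```bash
python3 -m creep '[0.001,0,0,0,0.002,0,0,0,0.002,0,0,0,0.002,0,0,0,0.002,0,0,0,0.002,0,0,0]'
```

```text
t: 5.68
ee_pos: [529.5, 16.0, 122.5]
orientation: [3.139, -0.104, -0.006]
ft_force: [-9.4, -3.0, 7.2]
width: 0.7
grasp_force: 4.5
```

```bash
python3 -m creep '[0.001,0,0,0,0.002,0,0,0,0.002,0,0,0,0.002,0,0,0,0.002,0,0,0,0.002,0,0,0]'
```

```text
t: 6.18
ee_pos: [530.9, 16.0, 122.5]
orientation: [3.139, -0.104, -0.008]
ft_force: [-10.2, -3.4, 8.5]
width: 0.4
grasp_force: 5.5
```

```bash
python3 -m creep '[0.001,0,0,0,0.002,0,0,0,0.002,0,0,0,0.002,0,0,0,0.002,0,0,0,0.002,0,0,0]'
```

```text
t: 6.68
ee_pos: [532.3, 15.9, 122.4]
orientation: [3.139, -0.104, -0.01]
ft_force: [-13.1, -3.1, 9.6]
width: 0.5
grasp_force: 6.5
```

```bash
python3 -m creep '[-0.01,0.001,0,0,-0.03,0.002,0,0,-0.045,0.003,0,0,-0.05,0.003,0.02,0,-0.06,0.003,0.05,0,-0.06,0.003,0.06,0,-0.06,0.003,0.06,0,-0.06,0.003,0.06,0]'
python3 - <<'E'
from h import *
im,d=shot('top','top1.png'); P=cloud('top',d)
for nm,sl in(('hatch',np.s_[175:222,294:348]),('gate',np.s_[172:200,255:290])):
    m=np.zeros(d.shape,bool); m[sl]=1; m&=(d>0)&(P[...,2]>132)&(P[...,2]<165)
    q=P[m]; r=cv2.minAreaRect(q[:,:2].astype(np.float32)); print(nm,len(q),q.mean(0).round(1),np.round(r[0],1),np.round(r[1],1),round(r[2],2))
print(get_obs()['ee_pos'],get_obs()['ft_force'])
E
```

```text
t: 7.35
ee_pos: [476.7, 19.4, 183.1]
orientation: [-3.14, 0.104, -0.005]
ft_force: [0.0, 0.0, -0.3]
width: 0.2
grasp_force: 0.0
hatch 70 [495.7 -93.6 150.4] [495.7 -93.9] [11.4 21. ] 1.28
gate 0 [nan nan nan] [0. 0.] [0. 0.] 0.0
[475.98502435  19.35529524 182.24064825] [-0.39062421 -0.07078375 -0.33534832]<stdin>:5: RuntimeWarning: Mean of empty slice.
  ret = um.true_divide(
```

View pics/top1.png

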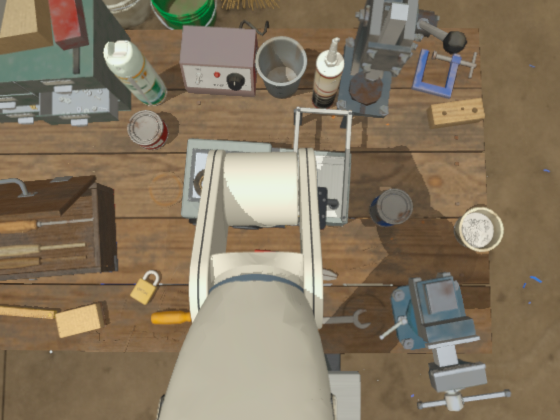

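The arm hides the gate (around (260,190)) from the top camera, so I'll move over in front of the hatch handle and check the gate with the wrist camera.

```bash
python3 -m creep '[-0.015,-0.04,0,0,-0.018,-0.08,0,0,-0.018,-0.085,0,0,-0.018,-0.085,0,0,-0.018,-0.085,0,0]'
python3 - <<'E'
from h import *
print(get_obs()['ee_pos'],get_obs()['ft_force'])
im,d=shot('wrist','w2.png'); P=cloud('wrist',d)
for nm,c in(('hatch',(498,-69)),('gate',(533,19))):
    m=(d>0)&(P[...,2]>135)&(P[...,2]<160)&(abs(P[...,0]-c[0])<35)&(abs(P[...,1]-c[1])<42)
    q=P[m]; r=cv2.minAreaRect(q[:,:2].astype(np.float32)); print(nm,len(q),q.mean(0).round(1),np.round(r[0],1),np.round(r[1],1),round(r[2],2))
E
```

```text
t: 7.82
ee_pos: [457.2, -65.8, 181.6]
orientation: [-3.139, 0.107, 0.002]
ft_force: [-1.0, -0.4, 0.6]
width: 0.7
grasp_force: 0.0
[457.24594726 -65.78527166 181.59639443] [-1.02706353 -0.40029172  0.60110395]
hatch 2028 [499.4 -66.4 150.2] [498.6 -66.4] [70.8 12.8] 86.03
gate 1251 [539.7  18.7 149.2] [539.7  20.6] [43.3  9.8] 86.43
```

View pics/w2.png

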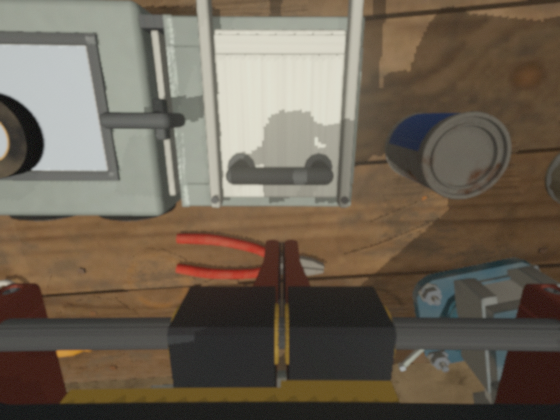

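The wrist view shows the gate handle at (150,120), which works out to x 539.7 against 539.1 expected when shut. The hatch bar is at (280,175). I'll descend in front of it.

```bash
python3 -m creep '[0.004,-0.001,-0.03,0,0.008,-0.001,-0.05,0,0.008,-0.001,-0.05,0,0.008,-0.001,-0.05,0,0.008,-0.001,-0.05,0]'; python3 -m creep '[0.004,0,0,0,0.008,0,0,0,0.012,-0.001,0,0,0.016,-0.001,0,0,0.02,-0.001,0,0,0.024,-0.002,0,0,0.028,-0.002,0,0,0.032,-0.002,0,0,0.036,-0.003,0,0,0.04,-0.003,0,0]'
```

```text
t: 8.28
ee_pos: [465.7, -66.0, 133.1]
orientation: [-3.14, 0.102, -0.0]
ft_force: [-0.9, -0.2, -0.4]
width: 0.1
grasp_force: 0.0
t: 9.12
ee_pos: [505.6, -69.8, 132.5]
orientation: [-3.14, 0.104, 0.001]
ft_force: [-2.2, -1.6, 0.9]
width: 0.5
grasp_force: 1.1
```

```bash
python3 -m creep '[0.005,0,0,0,0.01,-0.001,0,0,0.015,-0.001,0,0,0.02,-0.001,0,0,0.025,-0.002,0,0,0.03,-0.002,0,0,0.035,-0.002,0,0,0.04,-0.003,0,0,0.044,-0.003,0,0,0.046,-0.003,0,0]'; python3 -m creep '[0.002,0,0,0,0.004,0,0,0,0.006,0,0,0,0.006,0,0,0]'
```

```text
t: 9.95
ee_pos: [552.1, -72.9, 132.6]
orientation: [3.14, -0.104, 0.001]
ft_force: [-2.5, -2.0, -0.2]
width: 0.6
grasp_force: 1.0
t: 10.28
ee_pos: [557.9, -72.8, 132.7]
orientation: [-3.14, 0.104, -0.001]
ft_force: [-0.2, 0.0, -0.0]
width: 0.2
grasp_force: 0.3
```

```bash
python3 -m creep '[0.001,0,0,0,0.002,0,0,0,0.003,0,0,0,0.003,0,0,0]'; python3 -m creep '[0.001,0,0,0,0.002,0,0,0,0.002,0,0,0]'
```

```text
t: 10.62
ee_pos: [560.7, -72.8, 132.7]
orientation: [3.14, -0.104, 0.001]
ft_force: [-1.0, -1.4, -0.4]
width: 0.8
grasp_force: 0.6
t: 10.87
ee_pos: [561.4, -72.7, 132.6]
orientation: [-3.14, 0.104, 0.004]
ft_force: [-6.7, -0.6, 4.0]
width: 0.9
grasp_force: 2.9
```

```bash
python3 -m creep '[0.001,0,0,0,0.002,0,0,0,0.003,0,0,0,0.003,0,0,0]'
```

```text
t: 11.2
ee_pos: [561.6, -72.7, 132.5]
orientation: [-3.14, 0.104, 0.013]
ft_force: [-15.2, -1.4, 13.4]
width: 0.6
grasp_force: 7.8
```

The hatch is hard against its stop: force rose to 15 N with no further travel. I'll back off, lift and check.

```bash
python3 -m creep '[-0.02,0.001,0,0,-0.05,0.003,0,0,-0.08,0.005,0.01,0,-0.11,0.007,0.05,0,-0.12,0.007,0.08,0,-0.12,0.007,0.1,0,-0.12,0.007,0.1,0,-0.12,0.007,0.1,0]'
python3 - <<'E'
from h import *
print(get_obs()['ee_pos'],get_obs()['ft_force'])
im,d=shot('wrist','w3.png'); P=cloud('wrist',d)
for nm,c in(('hatch',(578,-72)),('gate',(533,19))):
    m=(d>0)&(P[...,2]>135)&(P[...,2]<160)&(abs(P[...,0]-c[0])<35)&(abs(P[...,1]-c[1])<42)
    q=P[m]; r=cv2.minAreaRect(q[:,:2].astype(np.float32)); print(nm,len(q),q.mean(0).round(1),np.round(r[0],1),np.round(r[1],1),round(r[2],2))
E
```

```text
t: 11.87
ee_pos: [446.8, -65.8, 234.0]
orientation: [3.14, -0.104, 0.008]
ft_force: [0.4, 0.8, -0.4]
width: 0.3
grasp_force: 0.0
[446.79525507 -65.78789293 233.98918186] [ 0.36550163  0.78766448 -0.36665115]
hatch 1812 [576.3 -72.2 148.5] [576.9 -72. ] [71.7 12.2] 86.16
gate 785 [538.5  18.7 147.7] [538.7  20. ] [42.3  9.7] 86.45
```

View pics/w3.png

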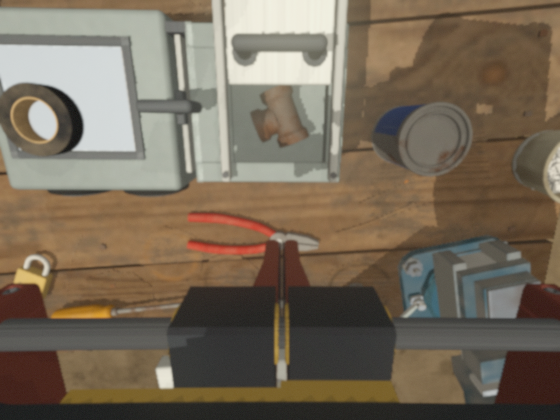

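The picture shows the chamber open with the tee inside at (280,115). The hatch bar is at (280,43), the gate handle at (168,106) is still shut, and the tape, tin and pliers haven't moved.

```bash
python3 -c "
from h import *
print(ticket.close_job())"
```

```text
the job is handed in; nothing more can be done
None
```

The inner gate was about 12 mm ajar, so I pressed it home against its stop (about 13 N), then slid the outer hatch fully open to its stop (about 15 N); the gate stayed shut, the loose things were not moved, and the job was handed in about 12 s into the 35 s limit with the arm clear.

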